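# Unscrew the left-hand nut of the lapping head

## Task

The round knurled nut that holds down the plate of the small lapping head has a left-hand thread: unscrew it by turning it clockwise (seen from above) just until you feel the thread let go, without straining the thread by pulling, pushing or jamming the nut, and without forcing it on against its stop. Then lift it off its spindle and set it down gently, upright with its open end down as it was, in the round metal parts dish, and let go; leave the dish and the other things where they are.

Things in the scene. Friction and masses are not known exactly. Their poses are not given: they have to be found in the camera images.
- nut: round knurled steel nut, closed top, bored from below, 38 mm in diameter, 36 mm tall, 90 to 170 g, upright on the spindle in the middle of the lap plate. Origin: centre of its underside; z up along its axis. Grip it round its upper part from above, centred. Left-hand thread: clockwise (seen from above) it rises 3.2 mm per rad (20 mm a turn); about 2 mm of play up and down, 1 mm sideways.
- spindle: fixed upright steel spindle, 22 mm across, in the nut. Origin on its axis, level with the plate's top; it stands 29 mm above that. The thread lets go after 0.45 to 0.7 turn, different each time: until then it stops a straight lift, after that the nut lifts freely; 0.2 to 0.4 rad further a stop pin blocks turning. Left part-way, the nut stays. Over 40 N between nut and spindle is straining.
- lap_head: fixed lapping head: grey rounded housing 130 x 116 mm (its x, y), 34 mm high, with a bare round aluminium plate 100 mm in diameter, top 46 mm above the worktop. Origin: centre of the underside, on the spindle's axis; z up. A spring washer on the plate pushes the nut up with 6 to 14 N at first, fading within 1 to 2 rad of turning; turning takes under 0.5 N m.
- dish: round shallow steel parts dish, loose, 500 g, 100 mm across the rim and 92 mm at the foot, 14 mm high, floor 4 mm thick, wall 3 mm. Origin: centre of its underside; z up.
- flat_pliers: bystander: flat-nose pliers; leave it alone. Origin: centre of its underside
- brush: bystander: brass brush; leave it alone. Origin: centre of its underside
- tin: bystander: low round tin; leave it alone. Origin: centre of its underside
- steel_block: bystander: flat steel bench block; leave it alone. Origin: centre of its underside
- dapping: bystander: steel dapping cube with hollows; leave it alone. Origin: centre of its underside
- calipers: bystander: caliper; leave it alone. Origin: centre of its underside
- half_file: bystander: half-round file with a wooden handle; leave it alone. Origin: centre of its underside
Mind the look-alikes: they are no part of the job. Leave any brown or turquoise look-alike of the nut alone.

How it is judged:
By the outcome, as a careful person would: the job done as asked, in the order asked, and still so for the second after the job is handed in, with the robot touching nothing.
It also fails if it takes over 70 s, if anything falls off the work surface, if the arm or the gripper's body presses on something with over 40 N, if the wrist force passes 120 N, or if a joint passes its speed limit or range.

## Robot

A 6-joint arm with a two-finger parallel gripper is mounted at the origin on a cart in front of the work surface, level with it; the furniture and walls round the work are solid. World frame = base frame: x ahead of the robot, y to its left, z up, the work surface at z = 0. Lengths are in m, angles in rad, forces in N, time in s.
With the tool pointing down it reaches from about 0.35 to 0.775 m from the base axis. Payload 7.3 kg.
Tool frame: the origin (TCP) lies midway between the tips of the shut fingers; the grasp point (between the pads) lies 19 mm behind it (robot.grip_depth is the z of the grasp point in the tool frame, in m); z points along the fingers, y is the line along which they close (so a half turn about z gives the same grasp; the last joint's range is limited). The gripper opens to 92 mm and grips with 3 to 60 N. Pads are 19 mm wide; open, the fingers measure 130 mm over their backs; the gripper's body (75 mm by 190 mm) begins 47 mm behind the grasp point.
Start: joints at [-1.46, 0.342, 1.524, -0, 1.275, -0.146], TCP at [0.133, -0.508, 0.227] pointing down, gripper open.
Joint ranges: [-2.53, 2.53], [-0.77, 2.02], [0.04, 2.7], [-1, 4.14], [0.28, 2.66], [-3.11, 3.11]. Speed limits (rad/s): [2.57, 2.57, 3.14, 3.14, 3.14, 3.14].

## Interface

Orientations are given as [roll, pitch, yaw] about the fixed x, y, z axes, in that order (R = Rz(yaw) Ry(pitch) Rx(roll)).
In Python, from cell import robot, viewer gives the robot as it stands.
- The arm moves only by the tool step_arm, never from a script. Its argument "increments" is a list of rows, each an object with "delta_pos": the shift along the tool's x, y, z in cm, a list of three; "dr": the turn, a rotation vector about the tool's x, y, z in degrees, a list of three; "fingers": the closure, from -1 (fully open) to 1 (shut), so that 0 is half open. In form: [{"delta_pos": [tx, ty, tz], "dr": [wx, wy, wz], "fingers": fingers}, ...]. A call has exactly 5 rows; each row is the pose to reach, as a shift and turn from the pose commanded when the call began, along the tool's axes at that moment; what a row does not reach only later rows make up. A row lasts 1/8 s, in which the tool goes at most 62.5 mm and 10.7 degrees, less where a joint would pass 70% of its speed; a pose out of reach is approached as far as the arm can. A call with a gripper value outside its range is refused whole. The fingers move at their own pace and stop on an object; "newtons" is the grip in N (left out, the last holds). Time passes only in rows, so rows that repeat a pose let the fingers close, or fill a call up. It gives the time, the measured TCP pose, the force, the opening and the grip force at its end, in the units of the state.
- robot.observe(): the state, without advancing time (a new reading comes with each control period).
- viewer.read_camera(name): name is "side" or "top"; returns the picture (420x560x3 uint8, red, green, blue); there is no depth.
- viewer.camera_params(name): a dict with "K" (3x3 intrinsics, pixels), "T" (4x4, takes a point from camera to world coordinates). Camera axes: x right, y down, z forward; pixel columns grow to the right and rows downward; lengths in m; the calibration is good to about 2 mm. A picture is of the moment at which its call begins. camera_params takes no time and is no camera call.
- robot.hand_in(): hands the job in; it is judged then, once.
The state is a dict: "time": time; "qpos": joint angles; "qvel": joint speeds; "joint_efforts": joint torques, N m; "tool_pos": TCP position; "tool_rot": TCP orientation; "contact_force": force on the tool from outside, world axes, zero at the start; "torque": the same for the moment, N m; "opening": finger opening in m; "grip_force": force on a finger pad.
Only numpy, scipy, OpenCV 4.12 (cv2) and the standard library are available. Lean on these libraries where they do the work, as an engineer would, in place of code of your own. Each camera call takes 0.05 s, during which the arm holds its last target. There are 200 camera calls.

## Working session

There is one attempt and no reset: what is moved stays moved. The work goes in short steps, Python scripts to look and compute and a tool call to move; the robot and the scene stay as the last step left them, time stands still between calls to the robot, and variables do not carry over. Pictures are saved under pics/ and viewed, at most 10 in all, crops included, and the job is handed in when it is done.

Besides the shell and the picture viewer there is one more tool, called by a JSON object that holds its "method" and its "body", one argument or row to a line. step_arm: Moves the arm, as the interface text tells. Its arguments: {"type":"object","properties":{"increments":{"type":"array"},"newtons":{"type":"number"}},"required":["increments"]}

```bash
mkdir -p pics; ls
python3 - <<'E'
from cell import robot, viewer
import cv2, numpy as np
np.set_printoptions(precision=4,suppress=True)
for n in("top","side"):
    im=viewer.read_camera(n); cv2.imwrite(f"pics/{n}0.png",im[:,:,::-1])
    p=viewer.camera_params(n); print(n,p["K"],p["T"])
print(robot.observe(), robot.grip_depth)
E
```

```text
pics
top [[413.0659   0.     281.7152]
 [  0.     413.0659 205.7662]
 [  0.       0.       1.    ]] [[-0.0279 -0.9963  0.0817  0.4294]
 [-0.9994  0.0294  0.0179 -0.0103]
 [-0.0202 -0.0811 -0.9965  1.1897]
 [ 0.      0.      0.      1.    ]]
side [[493.3851   0.     275.2379]
 [  0.     493.3851 206.1002]
 [  0.       0.       1.    ]] [[-0.9913 -0.0938  0.092   0.3762]
 [-0.1299  0.5944 -0.7936  1.1318]
 [ 0.0198 -0.7987 -0.6015  0.914 ]
 [ 0.      0.      0.      1.    ]]
{'time': 0.1, 'qpos': array([-1.46  ,  0.3426,  1.5249, -0.    ,  1.2754, -0.146 ]), 'qvel': array([ 0.0006, -0.0017, -0.0025,  0.0011,  0.0018,  0.0015]), 'joint_efforts': array([  0.0013, -43.2007, -24.4694,   0.0719,   0.0526,  -0.0001]), 'tool_pos': array([ 0.1333, -0.5074,  0.2261]), 'tool_rot': array([-3.1402, -0.0002,  0.2568]), 'contact_force': array([-0.109 ,  0.7864, -0.1073]), 'torque': array([0.0333, 0.0199, 0.0084]), 'grip_force': 0.0, 'opening': 0.0918873701231062} -0.0188
```

View pics/top0.png

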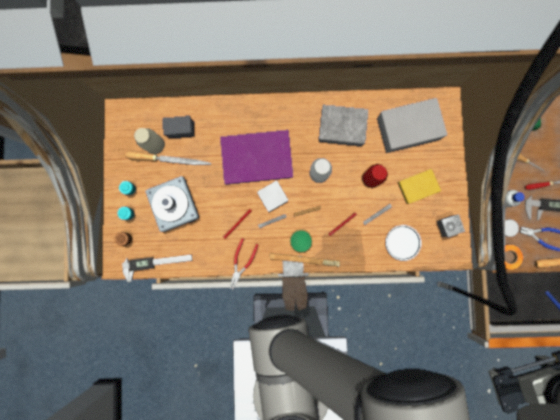

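View pics/side0.png

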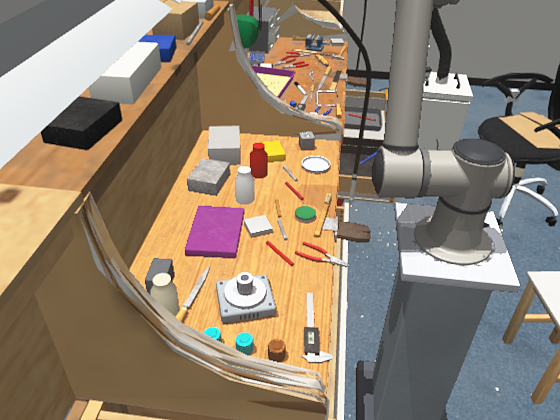

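The top view shows the lap head with the nut at about (168,203) and the dish at about (403,243). The side view shows the nut at about (244,283) and the dish at (316,164). The turquoise and brown look-alikes sit at x<135 px in the top view. Next I'll measure precisely on enlarged crops.

```bash
cat > h.py <<'E'
import numpy as np, cv2
from cell import robot, viewer
np.set_printoptions(precision=4,suppress=True)
def ray(n,u,v):
    p=viewer.camera_params(n);T=p["T"];d=T[:3,:3]@np.linalg.inv(p["K"])@[u,v,1];return T[:3,3],d
def atz(n,u,v,z):
    o,d=ray(n,u,v);return o+d*(z-o[2])/d[2]
def proj(n,P):
    p=viewer.camera_params(n);T=p["T"];c=(np.atleast_2d(P)-T[:3,3])@T[:3,:3];q=c@p["K"].T;return q[:,:2]/q[:,2:]
def circ(c,r,z,k=48):
    a=np.linspace(0,2*np.pi,k,endpoint=False);return np.c_[c[0]+r*np.cos(a),c[1]+r*np.sin(a),np.full(k,z)]
def overlay(im,n,cs,box,s,name):
    x0,y0,x1,y1=box;o=cv2.resize(im[y0:y1,x0:x1,::-1],None,fx=s,fy=s,interpolation=cv2.INTER_CUBIC)
    for P in cs:
        for u,v in proj(n,P): cv2.circle(o,(int((u+.5-x0)*s),int((v+.5-y0)*s)),1,(0,0,255),-1)
    cv2.imwrite(name,o);return o
E
python3 - <<'E'
from h import *
nt=atz("top",168,202,.082);dt=atz("top",403,243,.014)
print(nt,atz("side",244,277,.082),dt,atz("side",316,164,.014))
T=viewer.read_camera("top");S=viewer.read_camera("side")
o=[]
for n,im,b1,b2 in(("top",T,(138,173,198,233),(373,213,433,273)),("side",S,(210,260,290,330),(286,139,346,189))):
    for b,cs in((b1,[circ(nt,.019,.082),circ(nt,.05,.046)]),(b2,[circ(dt,.05,.014)])):
        o.append(cv2.resize(overlay(im,n,cs,b,6,"pics/t.png"),(390,290) if n=="side" else (300,300)))
w=np.zeros((600,790,3),np.uint8)
w[:300,:300]=o[0];w[:300,310:610]=o[1];w[305:595,:390]=o[2];w[305:595,400:790]=o[3]
cv2.imwrite("pics/c1.png",w)
E
```

```text
[0.5395 0.3172 0.082 ] [0.54   0.3201 0.082 ] [ 0.4104 -0.3281  0.014 ] [ 0.4068 -0.3157  0.014 ]
```

View pics/c1.png

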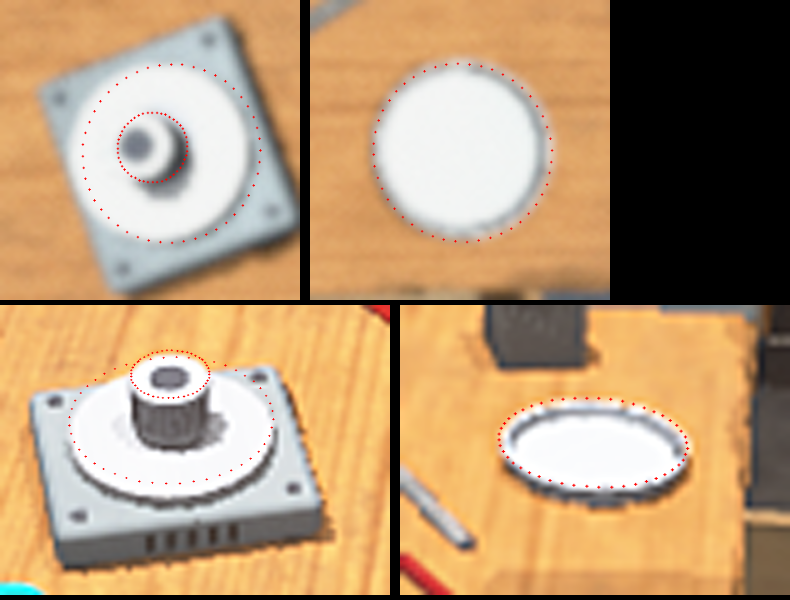

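The top crop shows the true nut centre (dark cap disc) at crop pixel (137,145), and the plate about 3 px left of my guess. In the side crop the plate lies 1–2 px lower than guessed. I'll refine with ellipse fits in both views.

Run:
```python
from h import *
from scipy.optimize import least_squares
T=viewer.read_camera("top");S=viewer.read_camera("side")
def outline(im,box,seed,th):
    x0,y0,x1,y1=box;s=8
    g=cv2.resize(im[y0:y1,x0:x1].min(2),None,fx=s,fy=s,interpolation=cv2.INTER_LINEAR)
    m=(g>th).astype(np.uint8);_,l=cv2.connectedComponents(m)
    m=(l==l[int((seed[1]-y0)*s),int((seed[0]-x0)*s)]).astype(np.uint8)
    c=max(cv2.findContours(m,0,1)[0],key=cv2.contourArea);h=cv2.convexHull(c)
    (cx,cy),ax,a=cv2.fitEllipse(h)
    f=lambda t:(t+.5)/s-.5
    return np.array([f(cx)+x0,f(cy)+y0]),np.array(ax)/s,a
def mid(n,u,z,r):
    f=lambda p:cv2.fitEllipse(proj(n,circ(p,r,z)).astype(np.float32))[0]-u
    s=least_squares(f,atz(n,*u,z)[:2]).x
    return s,cv2.fitEllipse(proj(n,circ(s,r,z)).astype(np.float32))[1]
for nm,r,z,jobs in(("plate",.05,.046,(("top",T,(138,173,198,233),(160,190)),("side",S,(210,260,290,330),(230,298)))),
                 ("dish",.05,.014,(("top",T,(373,213,433,273),(403,243)),("side",S,(286,139,346,189),(316,164))))):
    for n,im,b,sd in jobs:
        for th in(200,215,230):
            u,ax,a=outline(im,b,sd,th)
            c,e=mid(n,u,z,r)
            print(nm,n,th,u,ax,"exp",np.array(e),c)
print("nut top (top)",atz("top",165.0,201.6,.082))
# dark cap disc in side/top
for n,im,b,z in(("top",T,(158,194,172,209),.082),("side",S,(236,272,254,280),.082)):
    x0,y0,x1,y1=b;print(n);print(im[y0:y1,x0:x1].min(2))
```

```text
plate top 200 [168.9454 202.743 ] [35.2887 36.8582] exp [35.1697 36.0285] [0.5411 0.3252]
plate top 215 [169.016  202.8608] [34.4338 35.6415] exp [35.172  36.0302] [0.5406 0.325 ]
plate top 230 [169.1181 202.9262] [33.2421 34.2771] exp [35.1728 36.0303] [0.5405 0.3247]
plate side 200 [244.0967 295.1904] [48.016  62.7564] exp [31.6688 42.584 ] [0.5361 0.3438]
plate side 215 [247.8968 290.7194] [35.965  60.9995] exp [31.0365 42.1157] [0.5295 0.3277]
plate side 230 [244.5472 289.3089] [33.3776 40.9292] exp [30.7664 41.9641] [0.5387 0.3227]
dish top 200 [401.9936 242.3713] [31.2936 32.2663] exp [35.2185 36.0642] [ 0.4122 -0.3253]
dish top 215 [402.0509 242.333 ] [30.3808 30.9943] exp [35.218  36.0642] [ 0.4123 -0.3255]
dish top 230 [402.1553 242.3673] [28.9388 29.6539] exp [35.218  36.0649] [ 0.4123 -0.3258]
dish side 200 [314.8579 163.8962] [12.9452 27.8496] exp [15.4551 29.2255] [ 0.4107 -0.3157]
dish side 215 [314.7449 163.976 ] [12.5451 27.4732] exp [15.4631 29.2324] [ 0.4111 -0.3151]
dish side 230 [315.1915 164.2626] [11.9988 26.2962] exp [15.4881 29.2588] [ 0.4094 -0.3135]
nut top 
[... 824 characters left out ...]
7 233 232 231 227 217 182 138  95]
 [243 242 239 238 239 233 221 212 199 182 162 130  99  84]]
side
[[122 118 113 102 110 185 238 236 243 245 244 236 177 113 106 116 118 121]
 [120 115 121 183 240 254 255 255 255 255 255 255 254 236 180 104 111 119]
 [112 122 201 252 254 255 249 248 239 228 247 255 255 254 252 177 101 114]
 [111 188 253 255 255 239 147 108 112 112 116 175 253 255 254 252 143 121]
 [186 249 255 255 249 133 119 129 131 128 124 110 176 255 255 253 238 228]
 [242 253 254 254 224 112 127 134 134 131 129 120 166 252 255 255 251 247]
 [230 255 255 255 233  94 123 127 129 129 125 112 168 255 255 255 243 228]
 [223 247 255 255 255 141  97 111 120 114 102 146 235 255 255 255 209 232]]
```

Plate and nut centre: about (0.540, 0.324), with top and side agreeing to about 3 mm. Dish: about (0.411, -0.326). The side dish fit reads the floor, and correcting for that it agrees with the top view. The nut centre is at radius 0.63 and the dish at 0.525, so both are in reach. Now I'll plan the arc to a point above the nut, with q6 wound back for the clockwise turning.

```bash
cat >> h.py <<'E'
def delta(p,yaw,tp,tyaw):
    "tool-frame shift cm and z turn deg, tool pointing down"
    d=np.array(tp)-np.array(p);c,s=np.cos(yaw),np.sin(yaw)
    return np.array([c*d[0]+s*d[1],s*d[0]-c*d[1],-d[2]])*100, -np.degrees(tyaw-yaw)
E
python3 - <<'E'
from h import *
print(atz("side",244.6,277.2,.082))
p=np.array([.133,-.508,.227]);y=.2568
for r,a in((.55,-.851),(.58,-.387),(.61,.077),(.63,.54)):
    t=np.array([r*np.cos(a),r*np.sin(a),.227]);ty=y+np.radians(42)
    if a==.54:t[:2]=.540,.324;t[2]=.15
    print(delta(p,y,t,ty)); p,y=t,ty
print(p,y)
E
```

```text
[0.5385 0.3205 0.082 ]
(array([24.6034, -3.3027, -0.    ]), np.float64(-42.00000000000001))
(array([25.8516,  3.9057, -0.    ]), np.float64(-41.99999999999999))
(array([25.1985, 11.0536, -0.    ]), np.float64(-42.00000000000001))
(array([22.8225, 17.1275,  7.7   ]), np.float64(-42.00000000000001))
[0.54  0.324 0.15 ] 3.188953143350474
```

{"method": "step_arm", "body": {
  "increments": [
    {"delta_pos":[4.92,-0.66,0],"dr":[0,0,-8.4],"fingers":-1},
    {"delta_pos":[9.84,-1.32,0],"dr":[0,0,-16.8],"fingers":-1},
    {"delta_pos":[14.76,-1.98,0],"dr":[0,0,-25.2],"fingers":-1},
    {"delta_pos":[19.68,-2.64,0],"dr":[0,0,-33.6],"fingers":-1},
    {"delta_pos":[24.6,-3.3,0],"dr":[0,0,-42],"fingers":-1}
  ]
}}

```text
time: 0.92
tool_pos: [0.3643, -0.4126, 0.2268]
tool_rot: [3.141, 0.0, 0.995]
contact_force: [-0.7, -0.3, 0.7]
opening: 0.092
grip_force: 0.0
```

{"method": "step_arm", "body": {
  "increments": [
    {"delta_pos":[5.17,0.78,0],"dr":[0,0,-8.4],"fingers":-1},
    {"delta_pos":[10.34,1.56,0],"dr":[0,0,-16.8],"fingers":-1},
    {"delta_pos":[15.51,2.34,0],"dr":[0,0,-25.2],"fingers":-1},
    {"delta_pos":[20.68,3.12,0],"dr":[0,0,-33.6],"fingers":-1},
    {"delta_pos":[25.85,3.9,0],"dr":[0,0,-42],"fingers":-1}
  ]
}}

```text
time: 1.55
tool_pos: [0.5384, -0.2173, 0.2267]
tool_rot: [3.142, 0.0, 1.728]
contact_force: [0.9, -0.7, 0.5]
opening: 0.0916
grip_force: 0.0
```

{"method": "step_arm", "body": {
  "increments": [
    {"delta_pos":[5.04,2.21,0],"dr":[0,0,-8.4],"fingers":-1},
    {"delta_pos":[10.08,4.42,0],"dr":[0,0,-16.8],"fingers":-1},
    {"delta_pos":[15.12,6.63,0],"dr":[0,0,-25.2],"fingers":-1},
    {"delta_pos":[20.16,8.84,0],"dr":[0,0,-33.6],"fingers":-1},
    {"delta_pos":[25.2,11.05,0],"dr":[0,0,-42],"fingers":-1}
  ]
}}

```text
time: 2.17
tool_pos: [0.6087, 0.0489, 0.2267]
tool_rot: [-3.141, 0.0, 2.461]
contact_force: [0.4, 0.4, 0.1]
opening: 0.0918
grip_force: 0.0
```

{"method": "step_arm", "body": {
  "increments": [
    {"delta_pos":[4.54,3.42,0.6],"dr":[0,0,-8.4],"fingers":-1},
    {"delta_pos":[9.08,6.84,1.5],"dr":[0,0,-16.8],"fingers":-1},
    {"delta_pos":[13.62,10.26,3],"dr":[0,0,-25.2],"fingers":-1},
    {"delta_pos":[18.2,13.7,5],"dr":[0,0,-33.6],"fingers":-1},
    {"delta_pos":[22.7,17.1,7.7],"dr":[0,0,-42],"fingers":-1}
  ]
}}

```text
time: 2.8
tool_pos: [0.5408, 0.3251, 0.1496]
tool_rot: [3.141, 0.002, -3.089]
contact_force: [-0.1, -0.1, -0.2]
opening: 0.0919
grip_force: 0.0
```

Run:
```python
from h import *
T=viewer.read_camera("top");S=viewer.read_camera("side")
o=robot.observe();print(o["qpos"],o["tool_pos"],o["tool_rot"])
a=cv2.resize(T[155:245,120:220,::-1],None,fx=4,fy=4,interpolation=2)
b=cv2.resize(S[210:330,195:295,::-1],None,fx=4,fy=4,interpolation=2)
w=np.zeros((480,800,3),np.uint8);w[:360,:400]=a;w[:,400:]=b;cv2.imwrite("pics/g1.png",w)
print(proj("side",o["tool_pos"]),proj("top",o["tool_pos"]))
```

```text
[ 0.4251  0.6022  1.3246  0.0018  1.2207 -1.2022] [0.5371 0.3276 0.1461] [-3.141  -0.0062 -3.0856]
[[244.1248 259.3074]] [[156.5552 200.7837]]
```

View pics/g1.png

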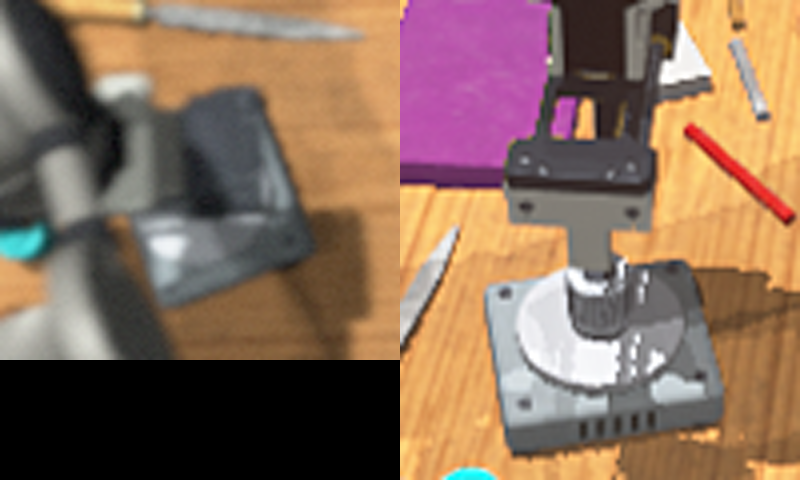

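The gripper straddles the nut with the near finger in line with it in the side view (nut around (244,285)). Next: settle, descend and take a light centring grip.

{"method": "step_arm", "body": {
  "increments": [
    {"delta_pos":[0,0,2],"dr":[0,0,0],"fingers":-1},
    {"delta_pos":[0,0,4.5],"dr":[0,0,0],"fingers":-1},
    {"delta_pos":[0,0,7],"dr":[0,0,0],"fingers":-1},
    {"delta_pos":[0,0,9.2],"dr":[0,0,0],"fingers":-1},
    {"delta_pos":[0,0,9.2],"dr":[0,0,0],"fingers":-1}
  ],
  "newtons": 4
}}

```text
time: 3.52
tool_pos: [0.5403, 0.322, 0.0562]
tool_rot: [-3.14, -0.003, -3.096]
contact_force: [-0.4, -0.2, 0.9]
opening: 0.0919
grip_force: 0.0
```

{"method": "step_arm", "body": {
  "increments": [
    {"delta_pos":[0,0,0],"dr":[0,0,0],"fingers":-0.1},
    {"delta_pos":[0,0,0],"dr":[0,0,0],"fingers":0.05},
    {"delta_pos":[0,0,0],"dr":[0,0,0],"fingers":0.05},
    {"delta_pos":[0,0,0],"dr":[0,0,0],"fingers":0.05},
    {"delta_pos":[0,0,0],"dr":[0,0,0],"fingers":0.05}
  ]
}}

```text
time: 4.15
tool_pos: [0.5411, 0.3232, 0.0578]
tool_rot: [-3.142, 0.0, -3.094]
contact_force: [0.3, -0.4, 1.3]
opening: 0.0468
grip_force: 0.0
```

{"method": "step_arm", "body": {
  "increments": [
    {"delta_pos":[0,0,0],"dr":[0,0,0],"fingers":0.4},
    {"delta_pos":[0,0,0],"dr":[0,0,0],"fingers":0.4},
    {"delta_pos":[0,0,0],"dr":[0,0,0],"fingers":0.4},
    {"delta_pos":[0,0,0],"dr":[0,0,0],"fingers":0.4},
    {"delta_pos":[0,0,0],"dr":[0,0,0],"fingers":0.4}
  ],
  "newtons": 4
}}

```text
time: 4.78
tool_pos: [0.5411, 0.3235, 0.0578]
tool_rot: [3.141, 0.0, -3.094]
contact_force: [0.7, 4.8, -0.7]
opening: 0.0382
grip_force: 4.0
```

The nut pushes the tool toward +y, so I'll shift in small steps until the lateral force vanishes.

{"method": "step_arm", "body": {
  "increments": [
    {"delta_pos":[0,0.03,0],"dr":[0,0,0],"fingers":0.4},
    {"delta_pos":[0,0.06,0],"dr":[0,0,0],"fingers":0.4},
    {"delta_pos":[0,0.1,0],"dr":[0,0,0],"fingers":0.4},
    {"delta_pos":[0,0.1,0],"dr":[0,0,0],"fingers":0.4},
    {"delta_pos":[0,0.1,0],"dr":[0,0,0],"fingers":0.4}
  ]
}}

```text
time: 5.4
tool_pos: [0.5411, 0.3237, 0.0577]
tool_rot: [-3.141, -0.0, -3.094]
contact_force: [1.1, -0.4, 1.9]
opening: 0.0383
grip_force: 4.0
```

{"method": "step_arm", "body": {
  "increments": [
    {"delta_pos":[0,0.03,0],"dr":[0,0,0],"fingers":0.4},
    {"delta_pos":[0,0.06,0],"dr":[0,0,0],"fingers":0.4},
    {"delta_pos":[0,0.1,0],"dr":[0,0,0],"fingers":0.4},
    {"delta_pos":[0,0.1,0],"dr":[0,0,0],"fingers":0.4},
    {"delta_pos":[0,0.1,0],"dr":[0,0,0],"fingers":0.4}
  ]
}}

```text
time: 6.02
tool_pos: [0.5409, 0.3241, 0.0577]
tool_rot: [-3.14, -0.001, -3.094]
contact_force: [0.9, -5.8, 1.5]
opening: 0.0383
grip_force: 4.0
```

At +1 mm the force was near zero and at +2 mm it reversed, so I'll go back 1 mm. Then open, rotate −90° and centre along the other axis.

{"method": "step_arm", "body": {
  "increments": [
    {"delta_pos":[0,-0.1,0],"dr":[0,0,0],"fingers":0.0},
    {"delta_pos":[0,-0.1,0],"dr":[0,0,0],"fingers":0.0},
    {"delta_pos":[0,-0.1,0],"dr":[0,0,-10],"fingers":0.0},
    {"delta_pos":[0,-0.1,0],"dr":[0,0,-20],"fingers":0.0},
    {"delta_pos":[0,-0.1,0],"dr":[0,0,-30],"fingers":0.0}
  ]
}}

```text
time: 6.65
tool_pos: [0.5407, 0.3245, 0.0575]
tool_rot: [3.141, -0.0, -2.565]
contact_force: [0.0, 0.1, 0.2]
opening: 0.0458
grip_force: 0.0
```

{"method": "step_arm", "body": {
  "increments": [
    {"delta_pos":[0,0,0],"dr":[0,0,-10],"fingers":0.0},
    {"delta_pos":[0,0,0],"dr":[0,0,-20],"fingers":0.0},
    {"delta_pos":[0,0,0],"dr":[0,0,-30],"fingers":0.0},
    {"delta_pos":[0,0,0],"dr":[0,0,-40],"fingers":0.0},
    {"delta_pos":[0,0,0],"dr":[0,0,-50],"fingers":0.0}
  ]
}}

```text
time: 7.28
tool_pos: [0.5407, 0.3246, 0.0575]
tool_rot: [3.141, 0.0, -1.692]
contact_force: [0.1, 0.2, 0.5]
opening: 0.0459
grip_force: 0.0
```

{"method": "step_arm", "body": {
  "increments": [
    {"delta_pos":[0,0,0],"dr":[0,0,-10],"fingers":0.0},
    {"delta_pos":[0,0,0],"dr":[0,0,-10],"fingers":0.4},
    {"delta_pos":[0,0,0],"dr":[0,0,-10],"fingers":0.4},
    {"delta_pos":[0,0,0],"dr":[0,0,-10],"fingers":0.4},
    {"delta_pos":[0,0,0],"dr":[0,0,-10],"fingers":0.4}
  ]
}}

```text
time: 7.9
tool_pos: [0.5409, 0.3244, 0.0576]
tool_rot: [3.141, 0.0, -1.524]
contact_force: [0.3, 1.4, 0.2]
opening: 0.0387
grip_force: 4.0
```

```bash
python3 -c "
from h import *
o=robot.observe();print(o)"
```

```text
{'time': 7.9, 'qpos': array([ 0.4187,  0.6964,  1.4159,  0.0003,  1.0293, -2.7695]), 'qvel': array([-0.0007,  0.0009,  0.0002,  0.0011,  0.0013, -0.0041]), 'joint_efforts': array([ -1.0273, -57.1497, -21.0445,  -0.523 ,   0.1504,   0.016 ]), 'tool_pos': array([0.5409, 0.3244, 0.0576]), 'tool_rot': array([ 3.1415,  0.0003, -1.5244]), 'contact_force': array([0.2561, 1.3714, 0.1999]), 'torque': array([0.4306, 0.0352, 0.0653]), 'grip_force': 3.9997176127508283, 'opening': 0.038682994633581845}
```

Centred within the play in both axes. I'll tighten the grip and check.

{"method": "step_arm", "body": {
  "increments": [
    {"delta_pos":[0,0,0],"dr":[0,0,0],"fingers":0.4},
    {"delta_pos":[0,0,0],"dr":[0,0,0],"fingers":0.4},
    {"delta_pos":[0,0,0],"dr":[0,0,0],"fingers":0.4},
    {"delta_pos":[0,0,0],"dr":[0,0,0],"fingers":0.4},
    {"delta_pos":[0,0,0],"dr":[0,0,0],"fingers":0.4}
  ],
  "newtons": 15
}}

```text
time: 8.52
tool_pos: [0.5409, 0.3243, 0.0577]
tool_rot: [3.141, 0.0, -1.524]
contact_force: [-0.3, 4.1, -0.8]
opening: 0.0383
grip_force: 15.0
```

{"method": "step_arm", "body": {
  "increments": [
    {"delta_pos":[0,0,0],"dr":[0,0,0],"fingers":0.4},
    {"delta_pos":[0,0,0],"dr":[0,0,0],"fingers":0.4},
    {"delta_pos":[0,0,0],"dr":[0,0,0],"fingers":0.4},
    {"delta_pos":[0,0,0],"dr":[0,0,0],"fingers":0.4},
    {"delta_pos":[0,0,0],"dr":[0,0,0],"fingers":0.4}
  ],
  "newtons": 35
}}

```text
time: 9.15
tool_pos: [0.5409, 0.3242, 0.0577]
tool_rot: [3.141, -0.0, -1.523]
contact_force: [-1.9, 3.3, -1.6]
opening: 0.0376
grip_force: 35.0
```

{"method": "step_arm", "body": {
  "increments": [
    {"delta_pos":[0,0,-0.033],"dr":[0,0,6],"fingers":0.4},
    {"delta_pos":[0,0,-0.067],"dr":[0,0,12],"fingers":0.4},
    {"delta_pos":[0,0,-0.1],"dr":[0,0,18],"fingers":0.4},
    {"delta_pos":[0,0,-0.134],"dr":[0,0,24],"fingers":0.4},
    {"delta_pos":[0,0,-0.168],"dr":[0,0,30],"fingers":0.4}
  ]
}}

```text
time: 9.78
tool_pos: [0.5404, 0.3234, 0.0589]
tool_rot: [3.141, -0.002, -2.05]
contact_force: [-2.2, 1.5, -3.4]
opening: 0.0375
grip_force: 35.0
```

```bash
python3 -c "
from h import *
o=robot.observe();print(o['contact_force'],o['torque'],o['qpos'][5],o['tool_pos'])"
```

```text
[-2.1909  1.5112 -3.3856] [0.483  0.2793 0.051 ] -2.2435975458207573 [0.5404 0.3234 0.0589]
```

{"method": "step_arm", "body": {
  "increments": [
    {"delta_pos":[0,0,-0.045],"dr":[0,0,8],"fingers":0.4},
    {"delta_pos":[0,0,-0.09],"dr":[0,0,16],"fingers":0.4},
    {"delta_pos":[0,0,-0.134],"dr":[0,0,24],"fingers":0.4},
    {"delta_pos":[0,0,-0.179],"dr":[0,0,32],"fingers":0.4},
    {"delta_pos":[0,0,-0.223],"dr":[0,0,40],"fingers":0.4}
  ]
}}

```text
time: 10.4
tool_pos: [0.5407, 0.3232, 0.0608]
tool_rot: [-3.14, -0.002, -2.75]
contact_force: [-0.9, 2.1, -3.6]
opening: 0.0376
grip_force: 35.0
```

```bash
python3 -c "
from h import *
o=robot.observe();print(o['contact_force'],o['torque'],o['qpos'][5],o['tool_pos'])"
```

```text
[-0.9362  2.0599 -3.5979] [0.2781 0.0755 0.0186] -1.5442150378049977 [0.5407 0.3232 0.0608]
```

{"method": "step_arm", "body": {
  "increments": [
    {"delta_pos":[0,0,-0.045],"dr":[0,0,8],"fingers":0.4},
    {"delta_pos":[0,0,-0.09],"dr":[0,0,16],"fingers":0.4},
    {"delta_pos":[0,0,-0.134],"dr":[0,0,24],"fingers":0.4},
    {"delta_pos":[0,0,-0.179],"dr":[0,0,32],"fingers":0.4},
    {"delta_pos":[0,0,-0.223],"dr":[0,0,40],"fingers":0.4}
  ]
}}

```text
time: 11.02
tool_pos: [0.5409, 0.323, 0.0632]
tool_rot: [-3.139, -0.0, 2.835]
contact_force: [-0.6, 0.3, -2.4]
opening: 0.0374
grip_force: 35.0
```

```bash
python3 -c "
from h import *
o=robot.observe();print(o['contact_force'],o['torque'],o['qpos'][5],o['tool_pos'])"
```

```text
[-0.5887  0.3425 -2.3941] [ 0.0815 -0.1199  0.0314] -0.8460640263857985 [0.5409 0.323  0.0632]
```

{"method": "step_arm", "body": {
  "increments": [
    {"delta_pos":[0,0,-0.05],"dr":[0,0,9],"fingers":0.4},
    {"delta_pos":[0,0,-0.1],"dr":[0,0,18],"fingers":0.4},
    {"delta_pos":[0,0,-0.15],"dr":[0,0,27],"fingers":0.4},
    {"delta_pos":[0,0,-0.2],"dr":[0,0,36],"fingers":0.4},
    {"delta_pos":[0,0,-0.25],"dr":[0,0,45],"fingers":0.4}
  ]
}}

```text
time: 11.65
tool_pos: [0.5412, 0.3228, 0.0659]
tool_rot: [-3.14, 0.002, 2.049]
contact_force: [0.6, 0.2, -2.5]
opening: 0.038
grip_force: 35.0
```

```bash
python3 -c "
from h import *
o=robot.observe();print(o['contact_force'],o['torque'],o['qpos'][5],o['tool_pos'])"
```

```text
[ 0.5816  0.1822 -2.4791] [-0.0875 -0.1386 -0.056 ] -0.06010607915686725 [0.5412 0.3228 0.0659]
```

Calibrate the lift test here, while the thread is still engaged (155°): lift by 2 mm.

{"method": "step_arm", "body": {
  "increments": [
    {"delta_pos":[0,0,-0.05],"dr":[0,0,0],"fingers":0.4},
    {"delta_pos":[0,0,-0.1],"dr":[0,0,0],"fingers":0.4},
    {"delta_pos":[0,0,-0.15],"dr":[0,0,0],"fingers":0.4},
    {"delta_pos":[0,0,-0.2],"dr":[0,0,0],"fingers":0.4},
    {"delta_pos":[0,0,-0.2],"dr":[0,0,0],"fingers":0.4}
  ]
}}

```text
time: 12.28
tool_pos: [0.5407, 0.3233, 0.0669]
tool_rot: [-3.139, 0.001, 2.055]
contact_force: [3.7, -3.9, -17.4]
opening: 0.0372
grip_force: 35.0
```

Blocked: −17 N at 2 mm of over-lift. Now cycles of unload, turn 8°, lift test.

{"method": "step_arm", "body": {
  "increments": [
    {"delta_pos":[0,0,0.15],"dr":[0,0,0],"fingers":0.4},
    {"delta_pos":[0,0,0.105],"dr":[0,0,8],"fingers":0.4},
    {"delta_pos":[0,0,0.04],"dr":[0,0,8],"fingers":0.4},
    {"delta_pos":[0,0,-0.045],"dr":[0,0,8],"fingers":0.4},
    {"delta_pos":[0,0,-0.045],"dr":[0,0,8],"fingers":0.4}
  ]
}}

```text
time: 12.9
tool_pos: [0.5401, 0.3243, 0.0675]
tool_rot: [-3.139, -0.0, 1.916]
contact_force: [1.0, 1.9, -22.1]
opening: 0.0377
grip_force: 35.0
```

{"method": "step_arm", "body": {
  "increments": [
    {"delta_pos":[0,0,0.15],"dr":[0,0,0],"fingers":0.4},
    {"delta_pos":[0,0,0.105],"dr":[0,0,8],"fingers":0.4},
    {"delta_pos":[0,0,0.04],"dr":[0,0,8],"fingers":0.4},
    {"delta_pos":[0,0,-0.03],"dr":[0,0,8],"fingers":0.4},
    {"delta_pos":[0,0,-0.03],"dr":[0,0,8],"fingers":0.4}
  ]
}}

```text
time: 13.52
tool_pos: [0.541, 0.324, 0.0688]
tool_rot: [-3.141, 0.0, 1.777]
contact_force: [1.0, 0.4, -19.2]
opening: 0.0374
grip_force: 35.0
```

{"method": "step_arm", "body": {
  "increments": [
    {"delta_pos":[0,0,0.15],"dr":[0,0,0],"fingers":0.4},
    {"delta_pos":[0,0,0.105],"dr":[0,0,8],"fingers":0.4},
    {"delta_pos":[0,0,0.04],"dr":[0,0,8],"fingers":0.4},
    {"delta_pos":[0,0,-0.04],"dr":[0,0,8],"fingers":0.4},
    {"delta_pos":[0,0,-0.04],"dr":[0,0,8],"fingers":0.4}
  ]
}}

```text
time: 14.15
tool_pos: [0.5418, 0.3244, 0.0704]
tool_rot: [3.139, -0.001, 1.637]
contact_force: [0.3, -0.6, -6.9]
opening: 0.0377
grip_force: 35.0
```

```bash
python3 -c "
from h import *
o=robot.observe();print(o['contact_force'],o['torque'],o['qpos'][5],o['tool_pos'],o['qvel'])"
```

```text
[ 0.2744 -0.6334 -6.9037] [-0.1272 -0.217  -0.182 ] 0.3522035028462979 [0.5418 0.3244 0.0704] [-0.0011 -0.0015 -0.0017 -0.0001  0.0018  0.009 ]
```

The force dropped to −7 N. I'll check whether it has let go by lifting straight another 2 mm, without turning.

{"method": "step_arm", "body": {
  "increments": [
    {"delta_pos":[0,0,-0.05],"dr":[0,0,0],"fingers":0.4},
    {"delta_pos":[0,0,-0.1],"dr":[0,0,0],"fingers":0.4},
    {"delta_pos":[0,0,-0.15],"dr":[0,0,0],"fingers":0.4},
    {"delta_pos":[0,0,-0.15],"dr":[0,0,0],"fingers":0.4},
    {"delta_pos":[0,0,-0.15],"dr":[0,0,0],"fingers":0.4}
  ]
}}

```text
time: 14.78
tool_pos: [0.5418, 0.3247, 0.0724]
tool_rot: [3.139, -0.001, 1.636]
contact_force: [2.5, 0.9, 5.1]
opening: 0.0375
grip_force: 35.0
```

```bash
python3 -c "
from h import *
o=robot.observe();print(o['contact_force'],o['torque'],o['qpos'][5],o['tool_pos'],o['qvel'])"
```

```text
[2.4888 0.9384 5.145 ] [ 0.1722 -0.344   0.0177] 0.3535888306690461 [0.5418 0.3247 0.0724] [-0.0025  0.0025  0.0015 -0.0011 -0.001   0.0002]
```

{"method": "step_arm", "body": {
  "increments": [
    {"delta_pos":[0,0,-0.03],"dr":[0,0,0],"fingers":0.4},
    {"delta_pos":[0,0,-0.06],"dr":[0,0,0],"fingers":0.4},
    {"delta_pos":[0,0,-0.1],"dr":[0,0,0],"fingers":0.4},
    {"delta_pos":[0,0,-0.1],"dr":[0,0,0],"fingers":0.4},
    {"delta_pos":[0,0,-0.1],"dr":[0,0,0],"fingers":0.4}
  ]
}}

```text
time: 15.4
tool_pos: [0.5416, 0.3245, 0.0723]
tool_rot: [3.14, -0.001, 1.636]
contact_force: [3.5, 2.8, 5.0]
opening: 0.0373
grip_force: 35.0
```

```bash
python3 -c "
from h import *
o=robot.observe();print(o['contact_force'],o['torque'],o['tool_pos'])
S=viewer.read_camera('side');cv2.imwrite('pics/s2.png',cv2.resize(S[230:330,190:310,::-1],None,fx=5,fy=5,interpolation=2))"
```

```text
[3.544  2.8107 4.9805] [ 0.5291 -0.8736 -0.0285] [0.5416 0.3245 0.0723]
```

View pics/s2.png

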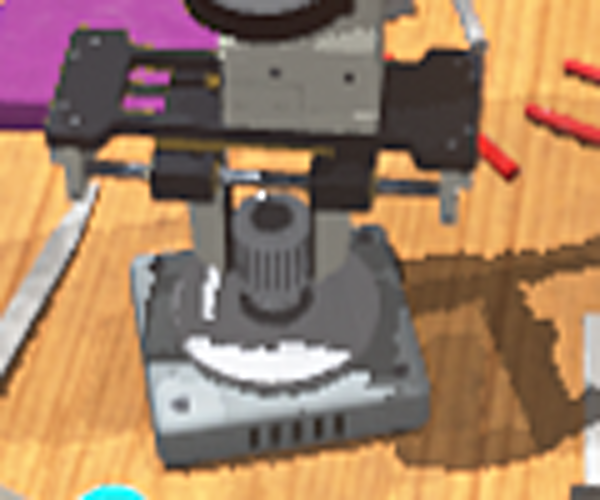

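The side view shows the nut still upright between the fingers, its top at about (244,271), roughly 6 px higher than at first. The forces are small and there is no downward pull, so I'll lift a little more and watch the force.

{"method": "step_arm", "body": {
  "increments": [
    {"delta_pos":[0,0,-0.05],"dr":[0,0,0],"fingers":0.4},
    {"delta_pos":[0,0,-0.1],"dr":[0,0,0],"fingers":0.4},
    {"delta_pos":[0,0,-0.15],"dr":[0,0,0],"fingers":0.4},
    {"delta_pos":[0,0,-0.15],"dr":[0,0,0],"fingers":0.4},
    {"delta_pos":[0,0,-0.15],"dr":[0,0,0],"fingers":0.4}
  ]
}}

```text
time: 16.08
tool_pos: [0.5398, 0.3235, 0.0728]
tool_rot: [-3.138, 0.002, 1.636]
contact_force: [-0.8, -2.4, 2.8]
opening: 0.0374
grip_force: 35.0
```

```bash
python3 -c "
from h import *
o=robot.observe();print(o['contact_force'],o['torque'],o['tool_pos'],o['tool_rot'])"
```

```text
[-0.7547 -2.3934  2.7827] [-0.3482  0.154   0.059 ] [0.5398 0.3235 0.0728] [-3.1384  0.0015  1.6357]
```

{"method": "step_arm", "body": {
  "increments": [
    {"delta_pos":[0,0,-0.05],"dr":[0,0,0],"fingers":0.4},
    {"delta_pos":[0,0,-0.1],"dr":[0,0,0],"fingers":0.4},
    {"delta_pos":[0,0,-0.15],"dr":[0,0,0],"fingers":0.4},
    {"delta_pos":[0,0,-0.15],"dr":[0,0,0],"fingers":0.4},
    {"delta_pos":[0,0,-0.15],"dr":[0,0,0],"fingers":0.4}
  ]
}}

```text
time: 16.7
tool_pos: [0.5409, 0.3242, 0.0749]
tool_rot: [-3.141, 0.0, 1.636]
contact_force: [0.4, 0.4, -0.4]
opening: 0.0373
grip_force: 35.0
```

```bash
python3 -c "
from h import *
o=robot.observe();print(o['contact_force'],o['torque'],o['tool_pos'],o['tool_rot'])
S=viewer.read_camera('side')
x0,y0,x1,y1=232,262,258,304;print(S[y0:y1,244].min(1))
"
```

```text
[ 0.4334  0.3596 -0.41  ] [ 0.0006 -0.0871 -0.0163] [0.5409 0.3242 0.0749] [-3.1415  0.0001  1.6357]
[100  68  58  67  73 101  95  79  49  54  55  54  51  80 113 110 115 117
 115 115 117 106  90  92  91  99 115 111 110 109  78  55  67  95 110 106
 101  86 197 255 246 245]
```

Free now: about 0 N while 5 mm above the thread line. I'll lift it off the spindle in measured steps.

{"method": "step_arm", "body": {
  "increments": [
    {"delta_pos":[0,0,-0.1],"dr":[0,0,0],"fingers":0.4},
    {"delta_pos":[0,0,-0.2],"dr":[0,0,0],"fingers":0.4},
    {"delta_pos":[0,0,-0.3],"dr":[0,0,0],"fingers":0.4},
    {"delta_pos":[0,0,-0.4],"dr":[0,0,0],"fingers":0.4},
    {"delta_pos":[0,0,-0.5],"dr":[0,0,0],"fingers":0.4}
  ]
}}

```text
time: 17.38
tool_pos: [0.541, 0.3242, 0.0801]
tool_rot: [3.142, 0.0, 1.636]
contact_force: [0.2, -0.2, -2.1]
opening: 0.0378
grip_force: 35.0
```

{"method": "step_arm", "body": {
  "increments": [
    {"delta_pos":[0,0,-0.4],"dr":[0,0,0],"fingers":0.4},
    {"delta_pos":[0,0,-0.8],"dr":[0,0,0],"fingers":0.4},
    {"delta_pos":[0,0,-1.2],"dr":[0,0,0],"fingers":0.4},
    {"delta_pos":[0,0,-1.6],"dr":[0,0,0],"fingers":0.4},
    {"delta_pos":[0,0,-2],"dr":[0,0,0],"fingers":0.4}
  ]
}}

```text
time: 18.0
tool_pos: [0.541, 0.3242, 0.1003]
tool_rot: [3.141, 0.0, 1.636]
contact_force: [0.3, 0.2, -2.0]
opening: 0.0375
grip_force: 35.0
```

{"method": "step_arm", "body": {
  "increments": [
    {"delta_pos":[0,0,-1],"dr":[0,0,0],"fingers":0.4},
    {"delta_pos":[0,0,-3],"dr":[0,0,0],"fingers":0.4},
    {"delta_pos":[0,0,-5],"dr":[0,0,0],"fingers":0.4},
    {"delta_pos":[0,0,-7],"dr":[0,0,0],"fingers":0.4},
    {"delta_pos":[0,0,-8],"dr":[0,0,0],"fingers":0.4}
  ]
}}

```text
time: 18.62
tool_pos: [0.5414, 0.3244, 0.1817]
tool_rot: [3.139, -0.001, 1.636]
contact_force: [-0.6, -0.7, -1.6]
opening: 0.0376
grip_force: 35.0
```

Run:
```python
from h import *
S=viewer.read_camera('side')
o=robot.observe();print(o['contact_force'],o['torque'],o['tool_pos'],o['tool_rot'],o['qpos'])
cv2.imwrite('pics/s3.png',cv2.resize(S[180:330,190:310,::-1],None,fx=4,fy=4,interpolation=2))
# route to dish
p=o['tool_pos'].copy();y=o['tool_rot'][2]
for r,a in((.61,.077),(.58,-.3),(.525,-.6707)):
    t=np.array([r*np.cos(a),r*np.sin(a),.18])
    if a<-.6:t=np.array([.411,-.326,.13])
    print(delta(p,y,t,y-.3),t);p=t;y-=.3
```

```text
[ 0.7189 -0.2884 -0.4366] [-0.0717 -0.1004 -0.0153] [0.5417 0.3245 0.1825] [ 3.1383 -0.0011  1.6356] [ 0.4185  0.5703  1.277  -0.0001  1.2908  0.3537]
(array([-28.1345,   4.8347,   0.2547]), np.float64(17.1887338539247)) [0.6082 0.0469 0.18  ]
(array([-22.4921,  -0.1738,  -0.    ]), np.float64(17.1887338539247)) [ 0.5541 -0.1714  0.18  ]
(array([-20.5959,  -4.4246,   5.    ]), np.float64(17.1887338539247)) [ 0.411 -0.326  0.13 ]
```

View pics/s3.png

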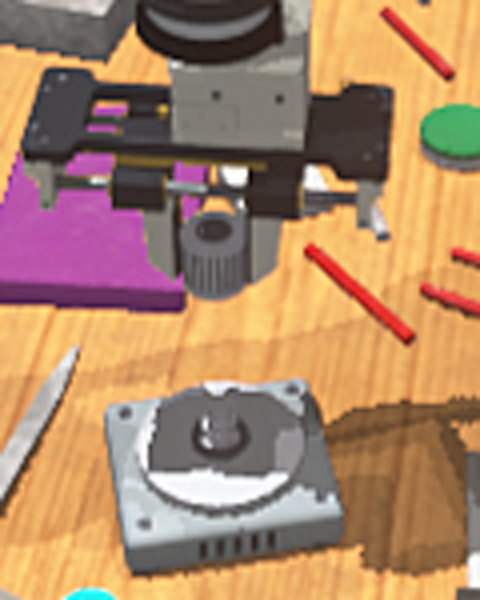

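The nut is off, upright in the grip, and the spindle is bare at crop pixel (215,430). Now to the dish.

{"method": "step_arm", "body": {
  "increments": [
    {"delta_pos":[-4.5,0.8,0],"dr":[0,0,3],"fingers":0.4},
    {"delta_pos":[-10.5,1.8,0],"dr":[0,0,7],"fingers":0.4},
    {"delta_pos":[-16.5,2.9,0],"dr":[0,0,10],"fingers":0.4},
    {"delta_pos":[-22.4,3.9,0],"dr":[0,0,14],"fingers":0.4},
    {"delta_pos":[-28.1,4.8,0],"dr":[0,0,17.2],"fingers":0.4}
  ]
}}

```text
time: 19.3
tool_pos: [0.6071, 0.0449, 0.1795]
tool_rot: [-3.141, 0.0, 1.333]
contact_force: [0.6, -0.5, -1.6]
opening: 0.0371
grip_force: 35.0
```

{"method": "step_arm", "body": {
  "increments": [
    {"delta_pos":[-4.5,0,0],"dr":[0,0,3.4],"fingers":0.4},
    {"delta_pos":[-9,-0.1,0],"dr":[0,0,6.9],"fingers":0.4},
    {"delta_pos":[-13.5,-0.1,0],"dr":[0,0,10.3],"fingers":0.4},
    {"delta_pos":[-18,-0.1,0],"dr":[0,0,13.8],"fingers":0.4},
    {"delta_pos":[-22.5,-0.2,0],"dr":[0,0,17.2],"fingers":0.4}
  ]
}}

```text
time: 19.92
tool_pos: [0.5519, -0.1727, 0.1795]
tool_rot: [-3.141, 0.0, 1.033]
contact_force: [0.5, 0.4, -0.7]
opening: 0.038
grip_force: 35.0
```

{"method": "step_arm", "body": {
  "increments": [
    {"delta_pos":[-4.6,-1,0.5],"dr":[0,0,3.4],"fingers":0.4},
    {"delta_pos":[-9.2,-2,1.5],"dr":[0,0,6.9],"fingers":0.4},
    {"delta_pos":[-13.5,-3,2.5],"dr":[0,0,10.3],"fingers":0.4},
    {"delta_pos":[-17.5,-3.8,3.5],"dr":[0,0,13.8],"fingers":0.4},
    {"delta_pos":[-20.6,-4.4,4.5],"dr":[0,0,17.2],"fingers":0.4}
  ]
}}

```text
time: 20.55
tool_pos: [0.4083, -0.3271, 0.1344]
tool_rot: [-3.141, 0.0, 0.732]
contact_force: [1.4, -0.5, -1.7]
opening: 0.0376
grip_force: 35.0
```

{"method": "step_arm", "body": {
  "increments": [
    {"delta_pos":[0,0,1],"dr":[0,0,0],"fingers":0.4},
    {"delta_pos":[0,0,2],"dr":[0,0,0],"fingers":0.4},
    {"delta_pos":[0,0,3],"dr":[0,0,0],"fingers":0.4},
    {"delta_pos":[0,0,4],"dr":[0,0,0],"fingers":0.4},
    {"delta_pos":[0,0,4],"dr":[0,0,0],"fingers":0.4}
  ]
}}

```text
time: 21.18
tool_pos: [0.4096, -0.3254, 0.0941]
tool_rot: [-3.14, 0.0, 0.736]
contact_force: [-0.2, 0.1, -1.4]
opening: 0.0375
grip_force: 35.0
```

Run:
```python
from h import *
S=viewer.read_camera('side');T=viewer.read_camera('top')
o=robot.observe();p=o['tool_pos'];print(o['contact_force'],p,o['tool_rot'],o['qpos'])
w=np.zeros((480,800,3),np.uint8)
w[:,:480]=overlay(S,'side',[circ(p,.019,p[2]-.012),circ(p,.019,p[2]+.024),circ((.411,-.326),.05,.014)],(256,90,352,186),5,'pics/t.png')
w[:400,480:]=cv2.resize(T[203:283,370:434,::-1],None,fx=5,fy=5,interpolation=2)
cv2.imwrite('pics/s4.png',w)
```

```text
[-0.3214 -0.0458 -1.5863] [ 0.41   -0.326   0.0951] [3.1414 0.     0.7356] [-0.8182  0.4842  1.7043 -0.      0.9529  0.0171]
```

View pics/s4.png

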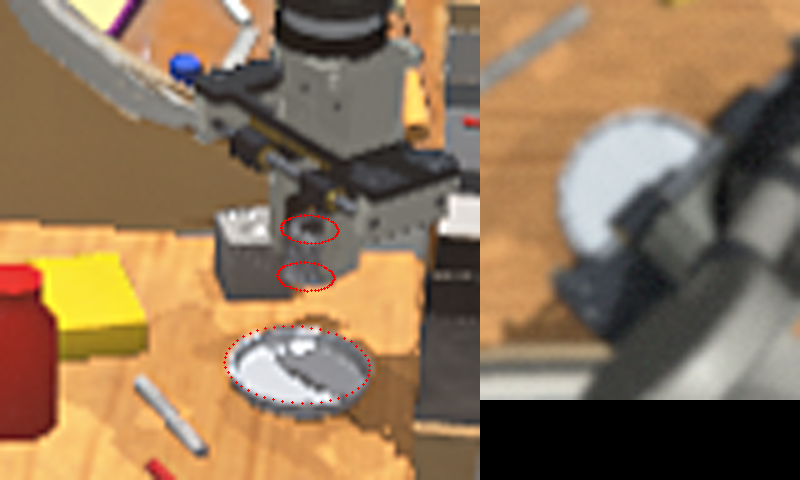

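The overlay matches: nut between the fingers over the dish centre, dish rim at crop (298,365), and the dapping cube clear and lower than the gripper body. Descend.

{"method": "step_arm", "body": {
  "increments": [
    {"delta_pos":[0,0,2],"dr":[0,0,0],"fingers":0.4},
    {"delta_pos":[0,0,4],"dr":[0,0,0],"fingers":0.4},
    {"delta_pos":[0,0,5.5],"dr":[0,0,0],"fingers":0.4},
    {"delta_pos":[0,0,6.5],"dr":[0,0,0],"fingers":0.4},
    {"delta_pos":[0,0,6.5],"dr":[0,0,0],"fingers":0.4}
  ]
}}

```text
time: 21.9
tool_pos: [0.4095, -0.326, 0.0296]
tool_rot: [-3.141, 0.0, 0.735]
contact_force: [-0.6, 0.4, -1.8]
opening: 0.0378
grip_force: 35.0
```

{"method": "step_arm", "body": {
  "increments": [
    {"delta_pos":[0,0,0.2],"dr":[0,0,0],"fingers":0.4},
    {"delta_pos":[0,0,0.4],"dr":[0,0,0],"fingers":0.4},
    {"delta_pos":[0,0,0.6],"dr":[0,0,0],"fingers":0.4},
    {"delta_pos":[0,0,0.8],"dr":[0,0,0],"fingers":0.4},
    {"delta_pos":[0,0,0.8],"dr":[0,0,0],"fingers":0.4}
  ]
}}

```text
time: 22.52
tool_pos: [0.4096, -0.3261, 0.0219]
tool_rot: [-3.141, 0.0, 0.735]
contact_force: [0.3, 0.2, -1.8]
opening: 0.0375
grip_force: 35.0
```

{"method": "step_arm", "body": {
  "increments": [
    {"delta_pos":[0,0,0.04],"dr":[0,0,0],"fingers":0.4},
    {"delta_pos":[0,0,0.08],"dr":[0,0,0],"fingers":0.4},
    {"delta_pos":[0,0,0.12],"dr":[0,0,0],"fingers":0.4},
    {"delta_pos":[0,0,0.16],"dr":[0,0,0],"fingers":0.4},
    {"delta_pos":[0,0,0.2],"dr":[0,0,0],"fingers":0.4}
  ]
}}

```text
time: 23.15
tool_pos: [0.4097, -0.3262, 0.02]
tool_rot: [3.141, 0.0, 0.735]
contact_force: [-0.4, 0.4, -2.4]
opening: 0.0378
grip_force: 35.0
```

{"method": "step_arm", "body": {
  "increments": [
    {"delta_pos":[0,0,0.04],"dr":[0,0,0],"fingers":0.4},
    {"delta_pos":[0,0,0.08],"dr":[0,0,0],"fingers":0.4},
    {"delta_pos":[0,0,0.12],"dr":[0,0,0],"fingers":0.4},
    {"delta_pos":[0,0,0.16],"dr":[0,0,0],"fingers":0.4},
    {"delta_pos":[0,0,0.2],"dr":[0,0,0],"fingers":0.4}
  ]
}}

```text
time: 23.78
tool_pos: [0.4097, -0.3262, 0.018]
tool_rot: [3.141, 0.0, 0.735]
contact_force: [1.1, 0.0, -1.5]
opening: 0.0379
grip_force: 35.0
```

{"method": "step_arm", "body": {
  "increments": [
    {"delta_pos":[0,0,0.03],"dr":[0,0,0],"fingers":0.4},
    {"delta_pos":[0,0,0.06],"dr":[0,0,0],"fingers":0.4},
    {"delta_pos":[0,0,0.09],"dr":[0,0,0],"fingers":0.4},
    {"delta_pos":[0,0,0.12],"dr":[0,0,0],"fingers":0.4},
    {"delta_pos":[0,0,0.12],"dr":[0,0,0],"fingers":0.4}
  ]
}}

```text
time: 24.4
tool_pos: [0.4097, -0.3261, 0.0168]
tool_rot: [3.142, 0.0, 0.735]
contact_force: [0.3, 0.2, -1.3]
opening: 0.0378
grip_force: 35.0
```

{"method": "step_arm", "body": {
  "increments": [
    {"delta_pos":[0,0,0.03],"dr":[0,0,0],"fingers":0.4},
    {"delta_pos":[0,0,0.06],"dr":[0,0,0],"fingers":0.4},
    {"delta_pos":[0,0,0.09],"dr":[0,0,0],"fingers":0.4},
    {"delta_pos":[0,0,0.1],"dr":[0,0,0],"fingers":0.4},
    {"delta_pos":[0,0,0.1],"dr":[0,0,0],"fingers":0.4}
  ]
}}

```text
time: 25.02
tool_pos: [0.4097, -0.3262, 0.0158]
tool_rot: [-3.142, 0.0, 0.735]
contact_force: [-1.7, 0.6, -2.0]
opening: 0.0373
grip_force: 35.0
```

{"method": "step_arm", "body": {
  "increments": [
    {"delta_pos":[0,0,0.02],"dr":[0,0,0],"fingers":0.4},
    {"delta_pos":[0,0,0.04],"dr":[0,0,0],"fingers":0.4},
    {"delta_pos":[0,0,0.06],"dr":[0,0,0],"fingers":0.4},
    {"delta_pos":[0,0,0.08],"dr":[0,0,0],"fingers":0.4},
    {"delta_pos":[0,0,0.08],"dr":[0,0,0],"fingers":0.4}
  ]
}}

```text
time: 25.65
tool_pos: [0.4097, -0.3262, 0.015]
tool_rot: [3.142, 0.0, 0.735]
contact_force: [0.2, -0.8, -1.8]
opening: 0.0372
grip_force: 35.0
```

{"method": "step_arm", "body": {
  "increments": [
    {"delta_pos":[0,0,0.02],"dr":[0,0,0],"fingers":0.4},
    {"delta_pos":[0,0,0.04],"dr":[0,0,0],"fingers":0.4},
    {"delta_pos":[0,0,0.06],"dr":[0,0,0],"fingers":0.4},
    {"delta_pos":[0,0,0.08],"dr":[0,0,0],"fingers":0.4},
    {"delta_pos":[0,0,0.08],"dr":[0,0,0],"fingers":0.4}
  ]
}}

```text
time: 26.28
tool_pos: [0.4097, -0.3262, 0.0142]
tool_rot: [3.142, 0.0, 0.735]
contact_force: [-0.1, -0.2, -1.6]
opening: 0.0375
grip_force: 35.0
```

Run:
```python
from h import *
S=viewer.read_camera('side')
o=robot.observe();p=o['tool_pos']
w=np.zeros((480,800,3),np.uint8)
b=(290,130,340,190)
w[:,:400]=overlay(S,'side',[],b,8,'pics/t.png')
w[:,400:]=overlay(S,'side',[circ(p,.019,p[2]-.010),circ(p,.019,p[2]+.026),circ((.411,-.326),.05,.014)],b,8,'pics/t.png')
cv2.imwrite('pics/s5.png',w)
```

```text
(no output)
```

View pics/s5.png

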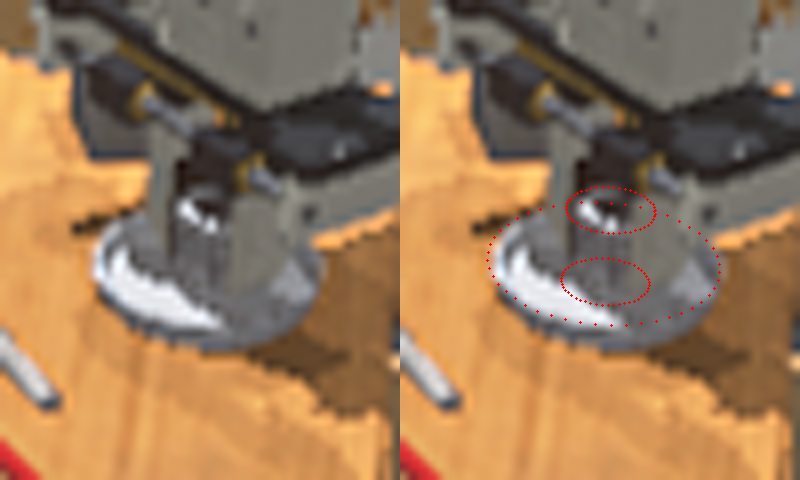

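The nut sits close to the dish centre (crop (200,250)) and its bottom is just above the floor. Continue down gently.

{"method": "step_arm", "body": {
  "increments": [
    {"delta_pos":[0,0,0.02],"dr":[0,0,0],"fingers":0.4},
    {"delta_pos":[0,0,0.04],"dr":[0,0,0],"fingers":0.4},
    {"delta_pos":[0,0,0.06],"dr":[0,0,0],"fingers":0.4},
    {"delta_pos":[0,0,0.08],"dr":[0,0,0],"fingers":0.4},
    {"delta_pos":[0,0,0.08],"dr":[0,0,0],"fingers":0.4}
  ]
}}

```text
time: 26.95
tool_pos: [0.4097, -0.3261, 0.0134]
tool_rot: [3.142, 0.0, 0.735]
contact_force: [-0.2, -0.6, -1.2]
opening: 0.0373
grip_force: 35.0
```

{"method": "step_arm", "body": {
  "increments": [
    {"delta_pos":[0,0,0.02],"dr":[0,0,0],"fingers":0.4},
    {"delta_pos":[0,0,0.04],"dr":[0,0,0],"fingers":0.4},
    {"delta_pos":[0,0,0.06],"dr":[0,0,0],"fingers":0.4},
    {"delta_pos":[0,0,0.08],"dr":[0,0,0],"fingers":0.4},
    {"delta_pos":[0,0,0.08],"dr":[0,0,0],"fingers":0.4}
  ]
}}

```text
time: 27.58
tool_pos: [0.4097, -0.3261, 0.0126]
tool_rot: [3.142, 0.0, 0.735]
contact_force: [1.0, 0.3, -1.5]
opening: 0.0377
grip_force: 35.0
```

{"method": "step_arm", "body": {
  "increments": [
    {"delta_pos":[0,0,0.02],"dr":[0,0,0],"fingers":0.4},
    {"delta_pos":[0,0,0.04],"dr":[0,0,0],"fingers":0.4},
    {"delta_pos":[0,0,0.06],"dr":[0,0,0],"fingers":0.4},
    {"delta_pos":[0,0,0.08],"dr":[0,0,0],"fingers":0.4},
    {"delta_pos":[0,0,0.08],"dr":[0,0,0],"fingers":0.4}
  ]
}}

```text
time: 28.2
tool_pos: [0.4097, -0.3262, 0.0118]
tool_rot: [3.142, 0.0, 0.735]
contact_force: [0.1, -1.2, -0.9]
opening: 0.0376
grip_force: 35.0
```

{"method": "step_arm", "body": {
  "increments": [
    {"delta_pos":[0,0,0.02],"dr":[0,0,0],"fingers":0.4},
    {"delta_pos":[0,0,0.04],"dr":[0,0,0],"fingers":0.4},
    {"delta_pos":[0,0,0.06],"dr":[0,0,0],"fingers":0.4},
    {"delta_pos":[0,0,0.08],"dr":[0,0,0],"fingers":0.4},
    {"delta_pos":[0,0,0.08],"dr":[0,0,0],"fingers":0.4}
  ]
}}

```text
time: 28.82
tool_pos: [0.4097, -0.3261, 0.011]
tool_rot: [3.142, 0.0, 0.735]
contact_force: [-0.5, -0.2, -1.2]
opening: 0.0379
grip_force: 35.0
```

{"method": "step_arm", "body": {
  "increments": [
    {"delta_pos":[0,0,0.02],"dr":[0,0,0],"fingers":0.4},
    {"delta_pos":[0,0,0.04],"dr":[0,0,0],"fingers":0.4},
    {"delta_pos":[0,0,0.06],"dr":[0,0,0],"fingers":0.4},
    {"delta_pos":[0,0,0.08],"dr":[0,0,0],"fingers":0.4},
    {"delta_pos":[0,0,0.08],"dr":[0,0,0],"fingers":0.4}
  ]
}}

```text
time: 29.45
tool_pos: [0.4097, -0.3262, 0.0104]
tool_rot: [3.141, 0.0, 0.735]
contact_force: [-1.1, 1.2, 1.0]
opening: 0.038
grip_force: 35.0
```

{"method": "step_arm", "body": {
  "increments": [
    {"delta_pos":[0,0,0.02],"dr":[0,0,0],"fingers":0.4},
    {"delta_pos":[0,0,0.04],"dr":[0,0,0],"fingers":0.4},
    {"delta_pos":[0,0,0.06],"dr":[0,0,0],"fingers":0.4},
    {"delta_pos":[0,0,0.08],"dr":[0,0,0],"fingers":0.4},
    {"delta_pos":[0,0,0.08],"dr":[0,0,0],"fingers":0.4}
  ]
}}

```text
time: 30.08
tool_pos: [0.4097, -0.3262, 0.0103]
tool_rot: [3.141, 0.0, 0.735]
contact_force: [-2.3, 2.3, 10.3]
opening: 0.0378
grip_force: 35.0
```

Contact at z = 0.0103. I'll ease the pressure off, then open slightly (staying inside the dish wall) and rise straight up.

{"method": "step_arm", "body": {
  "increments": [
    {"delta_pos":[0,0,-0.04],"dr":[0,0,0],"fingers":0.4},
    {"delta_pos":[0,0,-0.08],"dr":[0,0,0],"fingers":0.4},
    {"delta_pos":[0,0,-0.09],"dr":[0,0,0],"fingers":0.4},
    {"delta_pos":[0,0,-0.09],"dr":[0,0,0],"fingers":0.4},
    {"delta_pos":[0,0,-0.09],"dr":[0,0,0],"fingers":0.4}
  ],
  "newtons": 10
}}

```text
time: 30.7
tool_pos: [0.4097, -0.3262, 0.0103]
tool_rot: [3.141, 0.0, 0.735]
contact_force: [-0.6, 0.9, 2.1]
opening: 0.0382
grip_force: 10.0
```

{"method": "step_arm", "body": {
  "increments": [
    {"delta_pos":[0,0,0],"dr":[0,0,0],"fingers":0.14},
    {"delta_pos":[0,0,0],"dr":[0,0,0],"fingers":0.1},
    {"delta_pos":[0,0,0],"dr":[0,0,0],"fingers":0.1},
    {"delta_pos":[0,0,0],"dr":[0,0,0],"fingers":0.1},
    {"delta_pos":[0,0,0],"dr":[0,0,0],"fingers":0.1}
  ]
}}

```text
time: 31.32
tool_pos: [0.4097, -0.3262, 0.0103]
tool_rot: [3.141, 0.0, 0.735]
contact_force: [0.2, -0.8, -0.5]
opening: 0.0415
grip_force: 0.0
```

Released, no contact force. Rise, opening further only once above the rim.

{"method": "step_arm", "body": {
  "increments": [
    {"delta_pos":[0,0,-0.2],"dr":[0,0,0],"fingers":0.1},
    {"delta_pos":[0,0,-0.5],"dr":[0,0,0],"fingers":0.1},
    {"delta_pos":[0,0,-0.8],"dr":[0,0,0],"fingers":0.1},
    {"delta_pos":[0,0,-1],"dr":[0,0,0],"fingers":-0.2},
    {"delta_pos":[0,0,-1],"dr":[0,0,0],"fingers":-0.2}
  ]
}}

```text
time: 31.95
tool_pos: [0.4098, -0.3262, 0.0206]
tool_rot: [3.141, 0.0, 0.735]
contact_force: [-0.9, -0.2, -0.7]
opening: 0.0538
grip_force: 0.0
```

{"method": "step_arm", "body": {
  "increments": [
    {"delta_pos":[0,0,-0.5],"dr":[0,0,0],"fingers":-0.2},
    {"delta_pos":[0,0,-2],"dr":[0,0,0],"fingers":-0.2},
    {"delta_pos":[0,0,-5],"dr":[0,0,0],"fingers":-0.2},
    {"delta_pos":[0,0,-9],"dr":[0,0,0],"fingers":-0.2},
    {"delta_pos":[0,0,-14],"dr":[0,0,0],"fingers":-0.2}
  ]
}}

```text
time: 32.58
tool_pos: [0.4093, -0.3258, 0.1621]
tool_rot: [-3.141, 0.0, 0.735]
contact_force: [0.3, -0.7, -0.1]
opening: 0.0552
grip_force: 0.0
```

{"method": "step_arm", "body": {
  "increments": [
    {"delta_pos":[3,0,-1],"dr":[0,0,0],"fingers":-0.2},
    {"delta_pos":[7,0,-1],"dr":[0,0,0],"fingers":-0.2},
    {"delta_pos":[12,0,-1],"dr":[0,0,0],"fingers":-0.2},
    {"delta_pos":[15,0,-1],"dr":[0,0,0],"fingers":-0.2},
    {"delta_pos":[15,0,-1],"dr":[0,0,0],"fingers":-0.2}
  ]
}}

```text
time: 33.2
tool_pos: [0.5221, -0.224, 0.1712]
tool_rot: [3.141, -0.0, 0.738]
contact_force: [0.4, 0.0, 0.3]
opening: 0.055
grip_force: 0.0
```

Run:
```python
from h import *
S=viewer.read_camera('side');T=viewer.read_camera('top')
o=robot.observe();print(o['tool_pos'],o['contact_force'])
w=np.zeros((480,800,3),np.uint8)
w[:,:400]=overlay(S,'side',[circ((.4097,-.326),.019,.04),circ((.411,-.326),.05,.014)],(286,130,346,202),6.667,'pics/t.png')[:480,:400]
w[:,400:]=overlay(T,'top',[circ((.411,-.326),.05,.014)],(370,205,434,281.8.__int__()),6.25,'pics/t.png')[:480,:400] if False else cv2.resize(T[200:284,365:435,::-1],(400,480),interpolation=2)
cv2.imwrite('pics/s6.png',w)
```

```text
[ 0.5207 -0.2256  0.1709] [-0.3481  0.2363 -0.0268]
```

View pics/s6.png

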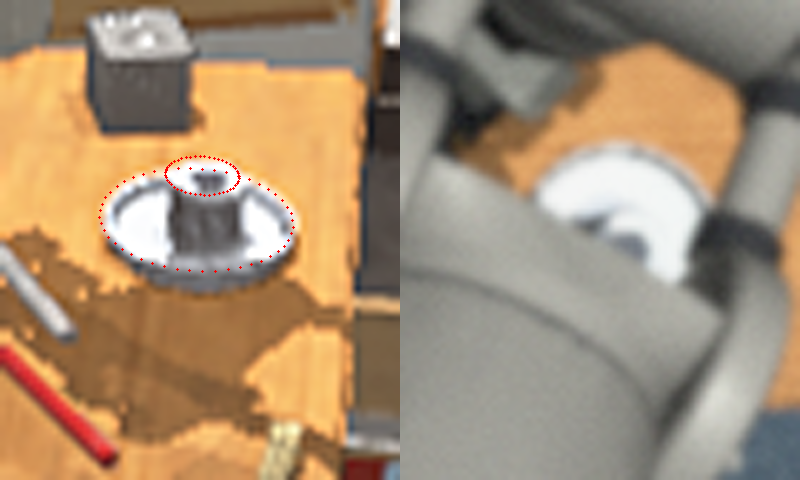

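The nut stands upright in the middle of the dish (crop (205,215)), the dish hasn't moved, and the gripper is clear. Handing in.

```bash
python3 -c "
from cell import robot
print(robot.hand_in())"
```

```text
the job is handed in; nothing more can be done
None
```

The nut came free after about 179° clockwise, was lifted off, and now stands upright in the unmoved dish; the highest wrist reading was about 22 N, with odd small upward readings (up to 5 N) just after release, and the job was handed in at about 33 s with no verdict shown.

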